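# Close the battery hatch of the interface unit with its quarter-turn fastener

## Task

The battery hatch of the measuring machine's interface unit is open after a cell change: put the loose cover squarely back over the collar, push its wing fastener down until its cross bar passes through the slot of the receptacle inside, and turn it clockwise about a quarter turn until it drops into its locked detent, then let go. The receptacle can sit turned either way, so feel for the slot and for the end of the turn and force nothing; leave the measuring tools on the desk where they are.

Things in the scene. Friction and masses are not known exactly. Their poses are not given: they have to be found in the camera images.
- cover: Loose grey plastic hatch cover, an upside-down shallow tray 84 (x) x 114 (y) mm, 160 g, standing upright on the desk with its steel wing fastener in the middle; origin at the centre of the skirt's lower edge. Skirt 3 mm thick, inner opening 78 x 108 mm, 18 mm deep; the top plate's upper face is 21 mm above the origin. It fits the collar either way round.
- unit: Grey interface unit, fixed housing 130 (x) x 170 (y) mm, deck 56 mm high; origin at the centre of its underside. A collar 75 (x) x 105 (y) mm outside rises from the deck round the open battery well. The skirt slips over it with 1.5 mm clearance a side. Seated, the cover's plate rests on the collar's edge and the cover's origin is 58 mm above the unit's, their x axes parallel.
- collar_top (a point): Centre of the collar's round top edge, 76 mm above the unit's origin; axes as the unit's. On this axis, inside the well, stands the steel receptacle, 36 mm square.
- slot_mouth (a point): Centre of the mouth of the receptacle's slot, in its top face, 59 mm above the unit's origin; axes as the unit's. The slot is 6.4 mm wide and 27 mm long and lies along this x axis give or take 0.75 rad: the receptacle sits turned either way by an unmeasured amount and stays so when worked. Seen from above, the way to the detent is clockwise; anticlockwise a stop blocks the bar.
- detent (a point): On the axis at the receptacle's lower side, 55 mm above the unit's origin (it is 4 mm thick). Under it, 1.57 rad clockwise past the slot, a groove 2 mm deep is the detent for the cross bar; about 0.1 rad farther is a hard stop. Let go within about 0.08 rad of the groove, the spring lifts the bar into it.
- wing_grip (a point): Grip point on the fastener's axis, 32 mm above the cover's plate while it is up. The wing is a flat steel bar 34 mm long (point x), 9 mm thick (point y), from 14 mm below to 6 mm above this point, on a 16 mm round plunger. It sinks up to 11 mm, so keep the fingertips 12 mm above the plate when gripping: hold it at or just above this point.
- cross_bar (a point): Middle of the fastener's cross bar, 49 mm below the grip point, under the plate inside the skirt. The bar is 4 mm square and 24 mm long, parallel to the wing (point x), on a 4.4 mm shank. While the fastener is up the bar's lower side is 2 mm above the skirt's lower edge.
- wing (a joint): Turn of the wing in the cover, rad, positive clockwise seen from above; 0 when the wing lies along the cover's x axis; range -1 to 2.9, slight friction (0.03 N m). Starts between -0.25 and 0.25. Locked in the detent it reads 1.57 give or take 0.9, by how the receptacle sits.
- wing_press (a joint): How far the fastener is pushed down into the cover, m, 0 to 0.011; spring 2 N at 0, 0.8 N more per mm. Cover seated: 0.001 when the bar lies on top of the receptacle (slot missed); from 0.009 on the bar is through and can turn. Let go, it stays at 0.007 in the detent, springs back to 0 if still in line with the slot, or stays at 0.009 between the two.
- micrometer: Micrometer 45 x 134 x 17 mm lying near the front edge of the desk; a bystander.
- tweezers: Steel tweezers 126 mm long and 9 mm high lying between the cover and the unit; a bystander.
- caliper: Caliper 225 mm long lying at the back of the desk; a bystander. To its right stands the monitor, which the hand must not swing through on its way in: come in from the front edge of the desk.

How it is judged:
By the outcome, as a careful person would: the job done as asked, in the order asked, and still so for the second after the job is handed in, with the robot touching nothing.
It also fails if it takes over 72 s, if anything falls off the work surface, if the arm or the gripper's body presses on something with over 40 N, if the wrist force passes 120 N, or if a joint passes its speed limit or range.

## Robot

A 7-joint arm with a two-finger parallel gripper is mounted at the origin on a cart in front of the work surface, level with it; the furniture and walls round the work are solid. World frame = base frame: x ahead of the robot, y to its left, z up, the work surface at z = 0. Lengths are in m, angles in rad, forces in N, time in s.
With the tool pointing down it reaches from about 0.4 to 0.925 m from the base axis. Payload 4.1 kg.
Tool frame: the origin (TCP) lies midway between the tips of the shut fingers; the grasp point (between the pads) lies 19 mm behind it (arm.grasp_offset is the distance from the TCP to the grasp point, in m); z points along the fingers, y is the line along which they close (so a half turn about z gives the same grasp; the last joint's range is limited). The gripper opens to 85 mm and grips with 20 to 120 N. Pads are 22 mm wide; open, the fingers measure 114 mm over their backs; the gripper's body (76 mm by 85 mm) begins 54 mm behind the grasp point. The pads swing forward as they close: fully open they stand 13 mm farther back than shut.
Start: joints at [1.085, 0.398, 0.045, 1.537, -0.019, 1.207, -0.051], TCP at [0.245, -0.602, 0.231] pointing down, gripper open.
Joint ranges: [-2.82, 2.82], [-0.49, 2.23], [-1.37, 1.46], [0, 2.46], [-1.36, 4.5], [0.23, 2], [-2.94, 2.94]. Speed limits (rad/s): [2.57, 2.57, 3.14, 3.14, 3.14, 3.14, 3.14].

## Interface

Orientations are given as a rotation vector (axis times angle).
In Python, from rig import arm gives the robot as it stands.
- The arm moves only by the tool arm_command, never from a script. Its argument "rows" is a list of rows, each a list of 3 entries, a list of its own where there are three numbers: the turn, a rotation vector about the tool's x, y, z each as a share of 90 degrees, from -1 to 1, then the shift along the tool's x, y, z each as a share of 0.6 m, from -1 to 1, then the gripper's target within -1 to 1 (shut at 1, half-way at 0, fully open at -1). A call has 1 to 5 rows; each row is the pose to reach, as a shift and turn from the pose commanded when the call began, along the tool's axes at that moment; what a row does not reach only later rows make up. A row lasts 1/12 s, in which the tool goes at most 41.7 mm and 7.16 degrees, less where a joint would pass 70% of its speed; a pose out of reach is approached as far as the arm can. A call with a number of a shift or a turn outside -1 to 1 is refused whole. A call with a gripper value outside its range is refused whole. The fingers move at their own pace and stop on an object; the grip force is fixed at half the most. Time passes only in rows, so rows that repeat a pose let the fingers close. It gives the time, the measured TCP pose, the force, the opening and the grip force at its end, in the units of the state.
- arm.get_state(): the state, without advancing time (a new reading comes with each control period).
- arm.snapshot(name): name is "side" or "top" or "wrist"; returns the picture (420x560x3 uint8, red, green, blue); there is no depth.
- arm.camera_model(name): a dict with "fx", "fy", "cx", "cy" (pixels), "k1" (the pictures are not rectified: a ray, as slopes to the right and down, at radius r is drawn at 1 + k1 r^2 times it, then the intrinsics apply), "xyz" and "rotation" of the camera in the world; the wrist camera has in their place "T_tool_cam" (4x4, takes a point from camera to tool coordinates, whose origin is the TCP and whose axes are the flange's). Camera axes: x right, y up, looking along -z (the intrinsics and any distortion apply to the point x, -y, -z); pixel columns grow to the right and rows downward; lengths in m; the calibration is good to about 2 mm. A picture is of the moment at which its call begins: read the wrist's pose just before it. camera_model takes no time and is no camera call.
- arm.sign_off(): hands the job in; it is judged then, once.
Trained networks look in the newest picture that a camera, given by its name, has taken for a name from the list of things; names that differ only in an ending like _2 or _b are one class to them, and where a whole thing is asked for, a point or a joint stands for the part that bears it (a point fixed in the world has none). Each returns a list of dicts, best first, with "score" (0 to 1); they miss things now and then, are a little off and sometimes report something else, mostly with a low value. They report only what shows in the picture. A call takes as long as a camera call.
- arm.boxes_of(camera, name): "position" ([x, y, z] in m, in world coordinates, good to about 4 mm: the middle of the surface that is visible of it).
- arm.place_of(camera, name): "position" ([x, y, z] in m, in world coordinates, good to about 4 mm: a listed point, or the origin of a listed thing).
The state is a dict: "clock": time; "joint_positions": joint angles; "joint_velocities": joint speeds; "joint_torque": joint torques, N m; "eef_pos": TCP position; "tool_rot": TCP orientation; "wrist_force": force on the tool from outside, world axes, zero at the start; "ft_torque": the same for the moment, N m; "grip_width": finger opening in m; "finger_force": force on a finger pad.
Only numpy, scipy, OpenCV 4.12 (cv2) and the standard library are available. Lean on these libraries where they do the work, as an engineer would, in place of code of your own. Each camera call takes 0.05 s, during which the arm holds its last target. There are 200 camera calls.

## Working session

There is one attempt and no reset: what is moved stays moved. The work goes in short steps, Python scripts to look and compute and a tool call to move; the robot and the scene stay as the last step left them, time stands still between calls to the robot, and variables do not carry over. Pictures are saved under pics/ and viewed, at most 10 in all, crops included, and the job is handed in when it is done.

Besides the shell and the picture viewer there is one more tool, called after "Emit:" by a JSON object that holds its "name" and its "arguments". arm_command: Moves the arm, as the interface text tells. Shift numbers are shares of 0.6 m and turn numbers shares of 90 degrees, none past 1 either way. Its arguments: {"type":"object","properties":{"rows":{"type":"array","items":{"type":"array"}}},"required":["rows"]}

```bash
mkdir -p pics; cat > h.py <<'E'
import numpy as np, cv2
from rig import arm
from scipy.spatial.transform import Rotation as R
def save(cam,name):
    im=arm.snapshot(cam); cv2.imwrite(f'pics/{name}.png',im[:,:,::-1]); return im
def proj(cam,P,tool=None):
    m=arm.camera_model(cam); P=np.atleast_2d(P)
    if cam=='wrist':
        s=tool or arm.get_state(); T=np.array(m['T_tool_cam']); Rt=R.from_rotvec(s['tool_rot']).as_matrix()
        Rc=Rt@T[:3,:3]; c=np.array(s['eef_pos'])+Rt@T[:3,3]
    else:
        c=np.array(m['xyz']); Rc=np.array(m['rotation'])
        if Rc.shape!=(3,3): Rc=R.from_rotvec(Rc).as_matrix()
    q=(P-c)@Rc; a=q[:,0]/-q[:,2]; b=-q[:,1]/-q[:,2]; f=1+m['k1']*(a*a+b*b)
    return np.c_[m['fx']*a*f+m['cx'],m['fy']*b*f+m['cy']]
def ray(cam,uv,z,tool=None):
    # point on plane z seen at pixel
    from scipy.optimize import fsolve
    return fsolve(lambda p:(proj(cam,[p[0],p[1],z],tool)[0]-uv),[0.6,0.0]) 
E
python3 - <<'E'
from h import *
s=arm.get_state(); print({k:np.round(v,3) for k,v in s.items()})
for c in('top','side'):
    m=arm.camera_model(c); print(c,{k:np.round(v,3).tolist() for k,v in m.items()})
    save(c,c+'0')
    for n in('cover','unit','collar_top','wing_grip','slot_mouth','micrometer','tweezers','caliper'):
        print(c,n,[(np.round(d['position'],4).tolist(),round(d['score'],2)) for d in arm.place_of(c,n)[:2]])
m=arm.camera_model('wrist');print(m)
E
```

```text
{'clock': np.float64(0.0), 'joint_positions': array([ 1.085,  0.399,  0.045,  1.538, -0.019,  1.207, -0.051]), 'joint_velocities': array([-0.001,  0.001,  0.   , -0.001,  0.   , -0.   , -0.001]), 'joint_torque': array([ 0.0000e+00, -4.7513e+01,  1.3650e+00, -2.5422e+01,  1.2000e-02,
        1.0000e-02,  0.0000e+00]), 'eef_pos': array([ 0.245, -0.601,  0.23 ]), 'tool_rot': array([-3.081e+00, -6.040e-01,  1.000e-03]), 'wrist_force': array([ 0.872, -0.316,  0.699]), 'ft_torque': array([ 0.021,  0.019, -0.039]), 'finger_force': np.float64(0.0), 'grip_width': np.float64(0.086)}
top {'fx': 448.507, 'fy': 448.507, 'cx': 286.353, 'cy': 206.141, 'k1': -0.055, 'xyz': [0.491, 0.005, 0.931], 'rotation': [0.071, -0.081, -1.546]}
top cover [([0.5882, -0.1397, 0.0022], 0.77)]
top unit [([0.5139, 0.1932, 0.0023], 0.82)]
top collar_top [([0.5158, 0.1912, 0.0758], 0.61), ([0.5105, 0.1909, 0.0591], 0.21)]
top wing_grip [([0.5179, 0.1947, 0.0721], 0.69), ([0.5893, -0.1407, 0.0508], 0.56)]
top slot_mouth [([0.5187, 0.1906, 0.0596], 0.79)]
top micrometer [([0.3735, 0.0459, 0.0004], 0.8)]
top tweezers [([0
[... 406 characters left out ...]
g_grip []
side slot_mouth [([0.5144, 0.1869, 0.0619], 0.9)]
side micrometer [([0.3737, 0.0474, -0.0009], 0.78)]
side tweezers [([0.5189, 0.0096, -0.0038], 0.79)]
side caliper [([0.7668, -0.1507, 0.0051], 0.57)]
{'fx': 336.39227006649884, 'fy': 336.39227006649884, 'cx': 280.03516355892543, 'cy': 209.53388922283395, 'k1': 0.0017044532263687877, 'T_tool_cam': array([[ 9.16635040e-04,  9.53808993e-01,  3.00412325e-01,
         7.61270881e-02],
       [ 9.99999207e-01, -6.14948538e-04, -1.09879269e-03,
        -1.26806797e-05],
       [-8.63300230e-04,  3.00413094e-01, -9.53808800e-01,
        -1.42296455e-01],
       [ 0.00000000e+00,  0.00000000e+00,  0.00000000e+00,
         1.00000000e+00]])}
```

View pics/top0.png

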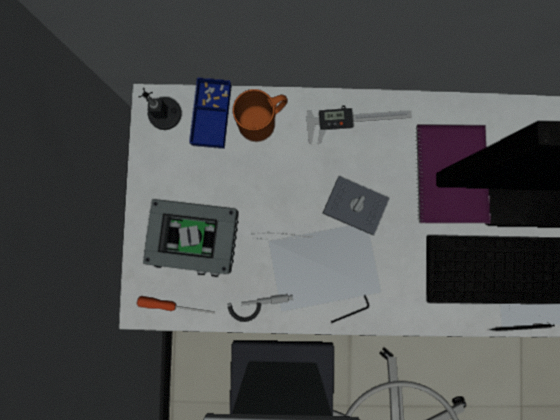

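View pics/side0.png

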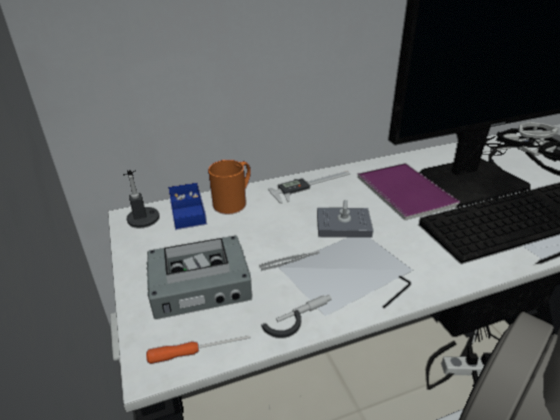

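```bash
cat >> h.py <<'E'
def pose():
    s=arm.get_state(); M=R.from_rotvec(s['tool_rot']).as_matrix()
    return np.array(s['eef_pos']),M
def down(yaw): # tool x at azimuth yaw (deg), z down
    c,s=np.cos(np.radians(yaw)),np.sin(np.radians(yaw))
    return np.array([[c,s,0],[s,-c,0],[0,0,-1]])
def plan(way,start=None):
    p,M=start or pose()
    for w in way:
        q=np.array(w[:3]); N=down(w[3])
        print('->',w)
        while True:
            rv=R.from_matrix(M.T@N).as_rotvec(); a=np.degrees(np.linalg.norm(rv)); d=np.linalg.norm(q-p)
            n=max(a/35.5,d/0.2); f=min(1,1/n) if n>0 else 1
            t=np.round(rv*f/(np.pi/2),4); sh=np.round(M.T@(q-p)*f/0.6,4)
            print('  ',t.tolist(),sh.tolist(),'rows',int(np.ceil(max(a*f/7.1,d*f/0.0415))))
            p=p+M@sh*0.6; M=M@R.from_rotvec(t*np.pi/2).as_matrix()
            if n<=1: break
def st():
    s=arm.get_state(); p,M=pose()
    print('t',round(float(s['clock']),2),'tcp',np.round(p,4),'yaw',round(np.degrees(np.arctan2(M[1,0],M[0,0])),2),'zz',np.round(M[:,2],3),'F',np.round(s['wrist_force'],1),'T',np.round(s['ft_torque'],3),'w',round(float(s['grip_width']),4),'ff',round(float(s['finger_force']),1),'q',np.round(s['joint_positions'],2))
E
python3 - <<'E'
from h import *
im=cv2.imread('pics/top0.png')
a=cv2.resize(im[190:280,140:240],None,fx=4,fy=4,interpolation=cv2.INTER_CUBIC)
b=cv2.resize(im[160:250,310:400],None,fx=4,fy=4,interpolation=cv2.INTER_CUBIC)
cv2.imwrite('pics/crop.png',np.clip(np.hstack([a,b])*1.6,0,255).astype('uint8'))
plan([(0.40,-0.2,0.23,90),(0.515,0.19,0.2,180)])
E
```

```text
-> (0.4, -0.2, 0.23, 90)
   [0.0, 0.0, -0.3499] [0.2283, -0.2429, 0.001] rows 5
   [0.0, 0.0001, -0.35] [0.3215, -0.0879, 0.001] rows 5
   [0.0, -0.0, -0.0538] [0.0493, 0.0143, 0.0002] rows 1
-> (0.515, 0.19, 0.2, 180)
   [0.0, 0.0, -0.3944] [0.2564, 0.0756, 0.0197] rows 5
   [0.0, 0.0, -0.3944] [0.1648, 0.2104, 0.0198] rows 5
   [0.0, 0.0, -0.2112] [0.0065, 0.1429, 0.0105] rows 3
```

View pics/crop.png

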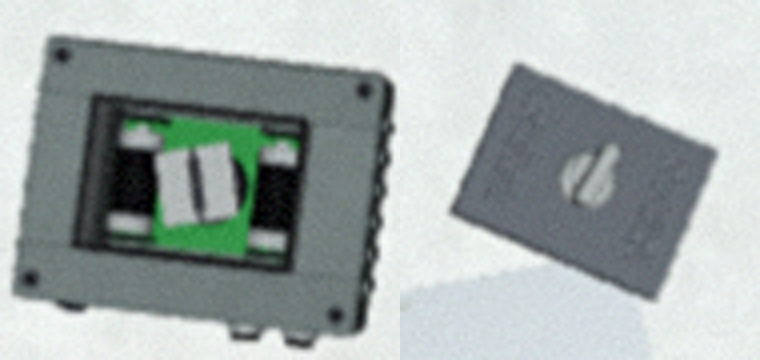

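Emit:
{"name": "arm_command", "arguments": {"rows": [[[0, 0, -0.35], [0.2283, -0.2429, 0], -1], [[0, 0, -0.35], [0.2283, -0.2429, 0], -1], [[0, 0, -0.35], [0.2283, -0.2429, 0], -1], [[0, 0, -0.35], [0.2283, -0.2429, 0], -1], [[0, 0, -0.35], [0.2283, -0.2429, 0], -1]]}}

```text
clock: 1.32
eef_pos: [0.3183, -0.4122, 0.2315]
tool_rot: [-2.798, -1.428, -0.001]
wrist_force: [0.8, -0.0, 1.1]
grip_width: 0.085
finger_force: 0.0
```

Emit:
{"name": "arm_command", "arguments": {"rows": [[[0, 0, -0.35], [0.3215, -0.088, 0], -1], [[0, 0, -0.35], [0.3215, -0.088, 0], -1], [[0, 0, -0.35], [0.3215, -0.088, 0], -1], [[0, 0, -0.35], [0.3215, -0.088, 0], -1], [[0, 0, -0.35], [0.3215, -0.088, 0], -1]]}}

```text
clock: 1.73
eef_pos: [0.3897, -0.2255, 0.2317]
tool_rot: [2.305, 2.133, 0.001]
wrist_force: [-0.3, 0.2, 0.2]
grip_width: 0.0852
finger_force: 0.0
```

```bash
python3 -c "
from h import *
st(); plan([(0.515,0.19,0.2,180)])"
```

```text
t 1.73 tcp [ 0.3897 -0.2255  0.2317] yaw 85.57 zz [ 0.001 -0.    -1.   ] F [-0.3  0.2  0.2] T [-0.013 -0.076 -0.031] w 0.0852 ff 0.0 q [ 0.76  0.05 -0.34  1.98  0.02  1.12  0.34]
-> (0.515, 0.19, 0.2, 180)
   [0.0002, 0.0002, -0.3944] [0.2656, 0.0581, 0.0199] rows 5
   [0.0001, 0.0002, -0.3944] [0.1825, 0.2016, 0.0199] rows 5
   [0.0001, 0.0002, -0.2604] [0.0208, 0.1783, 0.0132] rows 4
```

Emit:
{"name": "arm_command", "arguments": {"rows": [[[0, 0, -0.39], [0.26, 0.058, 0.02], -1], [[0, 0, -0.39], [0.26, 0.058, 0.02], -1], [[0, 0, -0.39], [0.26, 0.058, 0.02], -1], [[0, 0, -0.39], [0.26, 0.058, 0.02], -1], [[0, 0, -0.39], [0.26, 0.058, 0.02], -1]]}}

```text
clock: 2.15
eef_pos: [0.4386, -0.0681, 0.2197]
tool_rot: [1.54, 2.738, 0.006]
wrist_force: [-1.3, 0.5, 0.4]
grip_width: 0.0855
finger_force: 0.0
```

Emit:
{"name": "arm_command", "arguments": {"rows": [[[0, 0, -0.39], [0.18, 0.2, 0.02], -1], [[0, 0, -0.39], [0.18, 0.2, 0.02], -1], [[0, 0, -0.39], [0.18, 0.2, 0.02], -1], [[0, 0, -0.39], [0.18, 0.2, 0.02], -1], [[0, 0, -0.39], [0.18, 0.2, 0.02], -1]]}}

```text
clock: 2.57
eef_pos: [0.487, 0.0868, 0.208]
tool_rot: [0.643, 3.074, 0.011]
wrist_force: [-1.2, 1.3, 0.1]
grip_width: 0.0855
finger_force: 0.0
```

```bash
python3 -c "
from h import *
st(); plan([(0.515,0.19,0.2,180)])"
```

```text
t 2.57 tcp [0.487  0.0868 0.208 ] yaw 156.35 zz [ 0.003  0.006 -1.   ] F [-1.2  1.3  0.1] T [ 0.019  0.022 -0.075] w 0.0855 ff 0.0 q [ 0.38  0.19 -0.72  1.92  0.13  1.08  0.77]
-> (0.515, 0.19, 0.2, 180)
   [0.0043, 0.0009, -0.2628] [0.0263, 0.1762, 0.0145] rows 4
```

Emit:
{"name": "arm_command", "arguments": {"rows": [[[0, 0, -0.22], [0.02, 0.15, 0.01], -1], [[0, 0, -0.22], [0.02, 0.15, 0.01], -1], [[0, 0, -0.22], [0.02, 0.15, 0.01], -1], [[0, 0, -0.22], [0.02, 0.15, 0.01], -1], [[0, 0, -0.22], [0.02, 0.15, 0.01], -1]]}}

```text
clock: 2.98
eef_pos: [0.5124, 0.1643, 0.201]
tool_rot: [-0.135, -3.138, 0.001]
wrist_force: [0.1, -0.7, -0.9]
grip_width: 0.0854
finger_force: 0.0
```

Emit:
{"name": "arm_command", "arguments": {"rows": [[[0, 0, 0], [0, 0, 0], -1], [[0, 0, 0], [0, 0, 0], -1]]}}

```text
clock: 3.15
eef_pos: [0.5126, 0.1623, 0.2012]
tool_rot: [0.139, 3.138, -0.003]
wrist_force: [0.4, -1.6, -0.3]
grip_width: 0.0854
finger_force: 0.0
```

```bash
python3 -c "
from h import *
st(); im=save('wrist','w_unit')
for n in('unit','collar_top','slot_mouth'):
    print(n,[(np.round(d['position'],4).tolist(),round(d['score'],2)) for d in arm.place_of('wrist',n)[:2]])
cv2.imwrite('pics/w_unit_b.png',np.clip(im[:,:,::-1].astype(float)*1.5,0,255))
"
```

```text
t 3.15 tcp [0.5126 0.1623 0.2012] yaw 174.93 zz [ 0.    -0.002 -1.   ] F [ 0.4 -1.6 -0.3] T [-0.006 -0.001 -0.001] w 0.0854 ff 0.0 q [ 0.27  0.3  -0.79  1.83  0.24  1.11  0.88]
unit [([0.5104, 0.1882, 0.0052], 0.82)]
collar_top [([0.5144, 0.1922, 0.0789], 0.89), ([0.5233, 0.0075, -0.0009], 0.31)]
slot_mouth [([0.5117, 0.1902, 0.0621], 0.7)][ WARN:0@1.803] global loadsave.cpp:1063 imwrite_ Unsupported depth image for selected encoder is fallbacked to CV_8U.
```

View pics/w_unit_b.png

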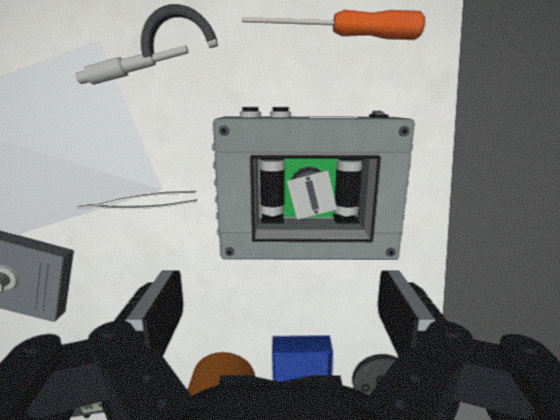

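```bash
cat >> h.py <<'E'
def rect(x,y,yaw,lx,ly,z,n=40):
    c,s=np.cos(yaw),np.sin(yaw); t=np.linspace(-.5,.5,n)
    P=np.r_[np.c_[t*lx,0*t-ly/2],np.c_[t*lx,0*t+ly/2],np.c_[0*t-lx/2,t*ly],np.c_[0*t+lx/2,t*ly]]
    return np.c_[x+c*P[:,0]-s*P[:,1],y+s*P[:,0]+c*P[:,1],0*P[:,0]+z]
def fit(cam,im,rects,x0,tool,span=(.012,.012,.12)):
    from scipy.optimize import differential_evolution as DE
    from scipy.ndimage import map_coordinates
    g=cv2.GaussianBlur(cv2.cvtColor(im,cv2.COLOR_RGB2GRAY).astype(float),(0,0),1.2)
    G=np.hypot(cv2.Sobel(g,-1,1,0),cv2.Sobel(g,-1,0,1)); G=np.minimum(G,np.percentile(G,97))
    def f(v): return -sum(map_coordinates(G,proj(cam,rect(*v,*r),tool)[:,::-1].T,order=1).mean() for r in rects)
    r=DE(f,[(a-b,a+b) for a,b in zip(x0,span)],seed=1,popsize=25,tol=1e-6); return r.x,-r.fun
def overlay(cam,im,v,rects,tool,box,name,k=5):
    x0,y0,x1,y1=box; o=cv2.resize(im[y0:y1,x0:x1,::-1],None,fx=k,fy=k,interpolation=cv2.INTER_CUBIC); o=np.clip(o*1.4,0,255).astype('uint8')
    for r in rects:
        for u in proj(cam,rect(*v,*r),tool): cv2.circle(o,(int((u[0]+.5-x0)*k),int((u[1]+.5-y0)*k)),1,(0,0,255),-1)
    cv2.imwrite(f'pics/{name}.png',o)
E
python3 - <<'E'
from h import *
im=cv2.imread('pics/w_unit.png')[:,:,::-1].copy(); s=arm.get_state()
D=(.130,.170,.056);C=(.075,.105,.076)
for rs in([D],[C],[D,C]):
    v,q=fit('wrist',im,rs,(.513,.19,-.12),s); print(np.round(v,4),q)
overlay('wrist',im,v,[D,C],s,(208,105,423,265),'ov_u',3.6)
# receptacle orientation via square fit around
for yaw0 in(.3,-.3):print('rec',fit('wrist',im,[(.036,.036,.059),(.027,.0064,.059)],(v[0],v[1],yaw0),s,(.004,.004,.5)))
st()
plan([(.53,-.06,.2,160),(.57,-.14,.16,150)])
E
```

```text
[ 0.5125  0.1901 -0.0898] 109.46558206081473Traceback (most recent call last):
    calc_energies = list(
        self._mapwrapper(self.func, parameters_pop[0:S])
    )
    return self.f(x, *self.args)
           ~~~~~~^^^^^^^^^^^^^^^
  File "h.py", line 50, in f
    def f(v): return -sum(map_coordinates(G,proj(cam,rect(*v,*r),tool)[:,::-1].T,order=1).mean() for r in rects)
                      ~~~^^^^^^^^^^^^^^^^^^^^^^^^^^^^^^^^^^^^^^^^^^^^^^^^^^^^^^^^^^^^^^^^^^^^^^^^^^^^^^^^^^^^^^^
  File "h.py", line 50, in <genexpr>
    def f(v): return -sum(map_coordinates(G,proj(cam,rect(*v,*r),tool)[:,::-1].T,order=1).mean() for r in rects)
                                            ~~~~^^^^^^^^^^^^^^^^^^^^^^
  File "h.py", line 7, in proj
    m=arm.camera_model(cam); P=np.atleast_2d(P)
ValueError: time passes only in moves, steps and waits

The above exception was the direct cause of the following exception:

Traceback (most recent call last):
  File "h.py", line 51, in fit
    r=DE(f,[(a-b,a+b) for a,b in zip(x0,span)],seed=1,popsize=25,tol=1e-6); return r.x,-r.fun
RuntimeError: The map-like callable must be of the form f(func, iterable), returning a sequence of numbers the same length as 'iterable'
```

Cache the camera model, then rerun.

```bash
sed -i 's/m=arm.camera_model(cam); P=/m=_cm(cam); P=/' h.py; cat >> h.py <<'E'
import functools
_cm=functools.cache(lambda c:arm.camera_model(c))
E
cat > u.py <<'E'
from h import *
im=cv2.imread('pics/w_unit.png')[:,:,::-1].copy(); s=arm.get_state()
D=(.130,.170,.056);C=(.075,.105,.076)
for rs in([D],[C],[D,C]):
    v,q=fit('wrist',im,rs,(.513,.19,-.12),s); print(np.round(v,4),q)
overlay('wrist',im,v,[D,C],s,(208,105,423,265),'ov_u',3.6)
for yaw0 in(.3,-.3):print('rec',fit('wrist',im,[(.036,.036,.059),(.027,.0064,.059)],(v[0],v[1],yaw0),s,(.004,.004,.5)))
st()
plan([(.53,-.06,.2,160),(.57,-.14,.16,150)])
E
python3 u.py
```

```text
[ 0.5125  0.1901 -0.0898] 109.46558206081473
[ 0.5137  0.1905 -0.0847] 115.74119050617443
[ 0.5132  0.1904 -0.0878] 212.75987875496835
rec (array([0.51395279, 0.19052808, 0.17841376]), np.float64(212.82817006030524))
rec (array([0.51395309, 0.19052792, 0.17841607]), np.float64(212.82815762056794))
t 3.35 tcp [0.5126 0.1634 0.2014] yaw 175.05 zz [ 0.    -0.001 -1.   ] F [ 0.3  0.7 -0.1] T [ 0.034 -0.012 -0.046] w 0.0858 ff 0.0 q [ 0.27  0.3  -0.79  1.82  0.24  1.11  0.88]
-> (0.53, -0.06, 0.2, 160)
   [-0.0004, 0.0003, 0.1492] [-0.0545, -0.3288, 0.0024] rows 5
   [-0.0, 0.0001, 0.018] [-0.0156, -0.037, 0.0003] rows 1
-> (0.57, -0.14, 0.16, 150)
   [-0.0, -0.0, 0.1111] [-0.1082, -0.1025, 0.0666] rows 3
```

View pics/ov_u.png

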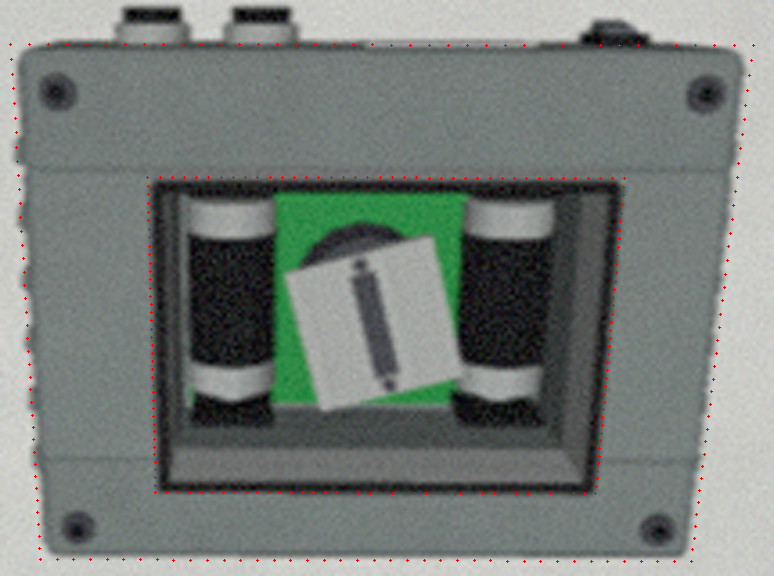

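```bash
python3 - <<'E'
from h import *
D=(.130,.170,.056);C=(.075,.105,.076)
for i in range(2):
    s=arm.get_state(); im=save('wrist',f'w_u{i}'); print(np.round(s['eef_pos'],4))
    for rs in([D],[C]): print(np.round(fit('wrist',im,rs,(.513,.19,-.09),s)[0],4))
    print('rec',np.round(fit('wrist',im,[(.036,.036,.059),(.027,.0064,.059)],(.5135,.19,.17),s,(.004,.004,.2))[0],4))
E
```

```text
[0.5126 0.1634 0.2014]
[ 0.5124  0.1888 -0.0915]
[ 0.5136  0.1893 -0.0893]
rec [0.5137 0.1893 0.1756]
[0.5126 0.1636 0.2014]
[ 0.5124  0.1888 -0.091 ]
[ 0.5136  0.1893 -0.0889]
rec [0.5137 0.1893 0.1753]
```

Emit:
{"name": "arm_command", "arguments": {"rows": [[[0, 0, 0.15], [-0.055, -0.33, 0], -1], [[0, 0, 0.15], [-0.055, -0.33, 0], -1], [[0, 0, 0.15], [-0.055, -0.33, 0], -1], [[0, 0, 0.15], [-0.055, -0.33, 0], -1], [[0, 0, 0.15], [-0.055, -0.33, 0], -1]]}}

```text
clock: 3.87
eef_pos: [0.5285, -0.0395, 0.2015]
tool_rot: [0.505, 3.1, -0.003]
wrist_force: [0.9, -0.6, -0.4]
grip_width: 0.0856
finger_force: 0.0
```

Emit:
{"name": "arm_command", "arguments": {"rows": [[[0, 0, 0.11], [-0.12, -0.14, 0.067], -1], [[0, 0, 0.11], [-0.12, -0.14, 0.067], -1], [[0, 0, 0.11], [-0.12, -0.14, 0.067], -1], [[0, 0, 0.11], [-0.12, -0.14, 0.067], -1], [[0, 0, 0.11], [-0.12, -0.14, 0.067], -1]]}}

```text
clock: 4.28
eef_pos: [0.57, -0.1406, 0.1598]
tool_rot: [-0.773, -3.043, 0.0]
wrist_force: [-0.2, 1.5, 0.2]
grip_width: 0.0854
finger_force: 0.0
```

Emit:
{"name": "arm_command", "arguments": {"rows": [[[0, 0, 0], [0, 0, 0], -1], [[0, 0, 0], [0, 0, 0], -1], [[0, 0, 0], [0, 0, 0], -1], [[0, 0, 0], [0, 0, 0], -1]]}}

```text
clock: 4.62
eef_pos: [0.5708, -0.1367, 0.1618]
tool_rot: [0.763, 3.047, -0.0]
wrist_force: [0.3, 0.6, -0.0]
grip_width: 0.0852
finger_force: 0.0
```

```bash
cat > c.py <<'E'
from h import *
st(); s=arm.get_state(); im=save('wrist','w_c')
for n in('cover','wing_grip'):
    print(n,[(np.round(d['position'],4).tolist(),round(d['score'],2)) for d in arm.place_of('wrist',n)[:2]])
B=(.084,.114,.0);T=(.084,.114,.021)
for rs in([T],[B,T]):
    v,q=fit('wrist',im,rs,(.588,-.14,-.4),s,(.015,.015,.2)); print(np.round(v,4),q)
w,q=fit('wrist',im,[(.034,.009,.059)],(v[0],v[1],v[2]),s,(.003,.003,.35)); print('wing',np.round(w,4),q)
uv=proj('wrist',[[*v[:2],.03]],s)[0]; x,y=int(uv[0]),int(uv[1]); print(uv)
box=(max(0,x-110),max(0,y-85),min(560,x+110),min(420,y+80))
overlay('wrist',im,v,[T],s,box,'ov_c',3.5)
o=cv2.imread('pics/ov_c.png')
for u in proj('wrist',rect(*w,.034,.009,.059),s): cv2.circle(o,(int((u[0]+.5-box[0])*3.5),int((u[1]+.5-box[1])*3.5)),1,(0,255,0),-1)
cv2.imwrite('pics/ov_c.png',o)
E
python3 c.py
```

```text
t 4.62 tcp [ 0.5708 -0.1367  0.1618] yaw 151.89 zz [ 0.001 -0.    -1.   ] F [ 0.3  0.6 -0. ] T [-0.001  0.003  0.017] w 0.0852 ff 0.0 q [ 0.61  0.39 -0.56  1.76  0.24  1.06  1.04]
cover [([0.5863, -0.1426, 0.0527], 0.68), ([0.5904, -0.1465, -0.0007], 0.55)]
wing_grip []
[ 0.5845 -0.1411 -0.3887] 88.78844741001508
[ 0.5866 -0.1414 -0.3884] 117.28730272158977
wing [ 0.5836 -0.1404 -0.5252] 50.81182362875163
[284.53656698 217.08223127]
```

View pics/ov_c.png

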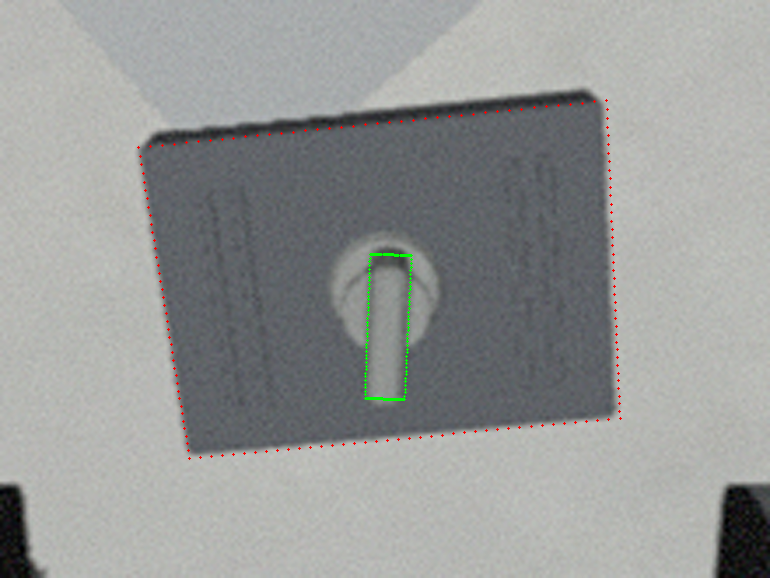

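```bash
python3 -c "
from h import *
plan([(.584,-.1407,.09,149.9),(.584,-.1407,.036,149.9)])"
```

```text
-> (0.584, -0.1407, 0.09, 149.9)
   [-0.0, 0.0004, 0.0214] [-0.022, 0.0058, 0.1192] rows 2
-> (0.584, -0.1407, 0.036, 149.9)
   [-0.0, 0.0, -0.0] [0.0, -0.0, 0.09] rows 2
```

Emit:
{"name": "arm_command", "arguments": {"rows": [[[0, 0, 0.0214], [-0.022, 0.0058, 0.06], -1], [[0, 0, 0.0214], [-0.022, 0.0058, 0.12], -1], [[0, 0, 0.0214], [-0.022, 0.0058, 0.12], -1], [[0, 0, 0.0214], [-0.022, 0.0058, 0.12], -1], [[0, 0, 0.0214], [-0.022, 0.0058, 0.12], -1]]}}

```text
clock: 5.18
eef_pos: [0.5848, -0.141, 0.0905]
tool_rot: [0.816, 3.032, 0.0]
wrist_force: [-0.1, -0.5, 0.4]
grip_width: 0.0854
finger_force: 0.0
```

```bash
python3 -c "
from h import *
st();plan([(.584,-.1407,.036,149.9)])"
```

```text
t 5.18 tcp [ 0.5848 -0.141   0.0905] yaw 149.86 zz [ 0.002 -0.    -1.   ] F [-0.1 -0.5  0.4] T [ 0.069 -0.027  0.026] w 0.0854 ff 0.0 q [ 0.57  0.49 -0.53  1.79  0.3   0.94  0.96]
-> (0.584, -0.1407, 0.036, 149.9)
   [0.0005, 0.0011, -0.0004] [0.0016, -0.0003, 0.0909] rows 2
```

Emit:
{"name": "arm_command", "arguments": {"rows": [[[0, 0, 0], [0, 0, 0.045], -1], [[0, 0, 0], [0.001, 0, 0.09], -1], [[0, 0, 0], [0.001, 0, 0.09], -1], [[0, 0, 0], [0.001, 0, 0.09], 0.5], [[0, 0, 0], [0.001, 0, 0.09], 0.5]]}}

```text
clock: 5.6
eef_pos: [0.5853, -0.1411, 0.0377]
tool_rot: [0.816, 3.029, 0.0]
wrist_force: [0.7, 0.1, 0.5]
grip_width: 0.0639
finger_force: 0.0
```

Emit:
{"name": "arm_command", "arguments": {"rows": [[[0, 0, 0], [0, 0, 0], 0.7], [[0, 0, 0], [0, 0, 0], 0.8], [[0, 0, 0], [0, 0, 0], 1], [[0, 0, 0], [0, 0, 0], 1], [[0, 0, 0], [0, 0, 0], 1]]}}

```text
clock: 6.02
eef_pos: [0.5843, -0.141, 0.036]
tool_rot: [0.817, 3.031, 0.0]
wrist_force: [1.0, -0.1, 2.0]
grip_width: 0.017
finger_force: 58.6
```

Emit:
{"name": "arm_command", "arguments": {"rows": [[[0, 0, 0], [0, 0, 0], 1], [[0, 0, 0], [0, 0, 0], 1], [[0, 0, 0], [0, 0, 0], 1], [[0, 0, 0], [0, 0, 0], 1], [[0, 0, 0], [0, 0, 0], 1]]}}

```text
clock: 6.43
eef_pos: [0.5842, -0.141, 0.0354]
tool_rot: [0.817, 3.032, 0.0]
wrist_force: [2.3, -0.5, 2.0]
grip_width: 0.0168
finger_force: 58.6
```

```bash
python3 -c "
from h import *
st()"
```

```text
t 6.43 tcp [ 0.5842 -0.141   0.0354] yaw 149.84 zz [ 0.002 -0.    -1.   ] F [ 2.3 -0.5  2. ] T [-0.042 -0.595 -0.008] w 0.0168 ff 58.6 q [ 0.54  0.56 -0.5   1.82  0.35  0.84  0.92]
```

Emit:
{"name": "arm_command", "arguments": {"rows": [[[0, 0, 0], [0, 0, 0], 0.3], [[0, 0, 0], [0, 0, 0], 0.3], [[0, 0, 0], [0, 0, -0.01], 0.3], [[0, 0, 0], [0, 0, -0.01], 0.3], [[0, 0, 0], [0, 0, -0.01], 0.6]]}}

```text
clock: 6.85
eef_pos: [0.5832, -0.1409, 0.0413]
tool_rot: [-0.817, -3.033, 0.0]
wrist_force: [-0.2, -0.5, -0.5]
grip_width: 0.019
finger_force: 0.0
```

Emit:
{"name": "arm_command", "arguments": {"rows": [[[0, 0, 0], [0, 0, 0], 0.8], [[0, 0, 0], [0, 0, 0], 1], [[0, 0, 0], [0, 0, 0], 1], [[0, 0, 0], [0, 0, 0], 1], [[0, 0, 0], [0, 0, 0], 1]]}}

```text
clock: 7.27
eef_pos: [0.5832, -0.1408, 0.0411]
tool_rot: [-0.817, -3.033, 0.0]
wrist_force: [-0.8, 0.4, -0.2]
grip_width: 0.0076
finger_force: 62.3
```

```bash
python3 -c "
from h import *
st(); im=save('wrist','w_g'); cv2.imwrite('pics/w_g2.png',np.clip(cv2.resize(im[100:420,120:440,::-1],None,fx=1.8,fy=1.8)*1.5,0,255).astype('uint8'))"
```

```text
t 7.27 tcp [ 0.5832 -0.1408  0.0411] yaw 149.84 zz [-0.  0. -1.] F [-0.8  0.4 -0.2] T [ 0.109  0.113 -0.057] w 0.0076 ff 62.3 q [ 0.55  0.56 -0.5   1.82  0.34  0.85  0.93]
```

View pics/w_g2.png

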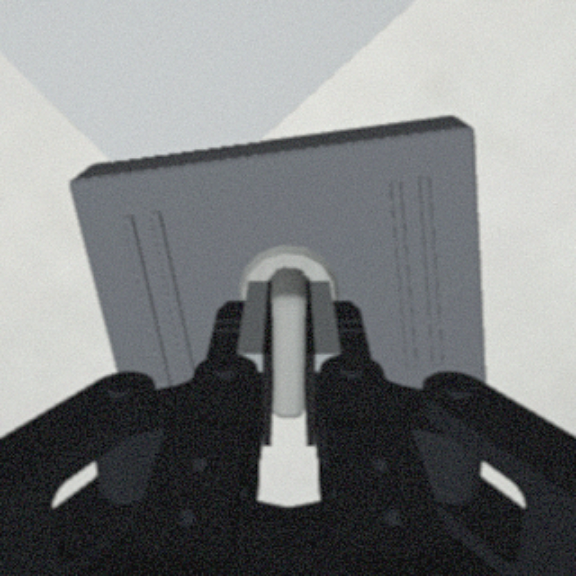

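```bash
cat >> h.py <<'E'
def cover(name,zplate,x0,span=(.006,.006,.1)):
    s=arm.get_state(); im=save('wrist',name); M=R.from_rotvec(s['tool_rot']).as_matrix()
    v,q=fit('wrist',im,[(.084,.114,zplate)],x0,s,span)
    d=M.T@(np.r_[v[:2],0]-np.r_[np.array(s['eef_pos'])[:2],0]); yaw=np.degrees(np.arctan2(M[1,0],M[0,0]))
    print('cover',np.round(v,4),q,'deg',round(np.degrees(v[2]),2),'tool offset',np.round(d[:2],4),'rel yaw',round(np.degrees(v[2])-yaw,2)); return v
E
python3 -c "
from h import *
cover('g1',.021,(.5838,-.1408,-.389))
plan([(.583,-.141,.17,149.84),(.50,.05,.17,165)])"
```

```text
cover [ 0.5816 -0.1411 -0.3865] 57.95408987777539 deg -22.14 tool offset [ 0.0012 -0.0011] rel yaw -171.99
-> (0.583, -0.141, 0.17, 149.84)
   [-0.0001, -0.0002, 0.0] [0.0003, -0.0005, -0.2149] rows 4
-> (0.5, 0.05, 0.17, 165)
   [0.0, 0.0, -0.1618] [0.2684, 0.1976, 0.0] rows 5
   [0.0, 0.0, -0.0066] [0.0087, 0.0107, 0.0] rows 1
```

Emit:
{"name": "arm_command", "arguments": {"rows": [[[0, 0, 0], [0, 0, -0.015], 1], [[0, 0, 0], [0, 0, -0.03], 1], [[0, 0, 0], [0, 0, -0.045], 1], [[0, 0, 0], [0, 0, -0.07], 1], [[0, 0, 0], [0, 0, -0.1], 1]]}}

```text
clock: 7.78
eef_pos: [0.5825, -0.141, 0.1015]
tool_rot: [-0.817, -3.032, 0.0]
wrist_force: [0.7, -0.1, -1.8]
grip_width: 0.0072
finger_force: 61.8
```

Emit:
{"name": "arm_command", "arguments": {"rows": [[[0, 0, 0], [0, 0, -0.04], 1], [[0, 0, 0], [0, 0, -0.08], 1], [[0, 0, 0], [0, 0, -0.11], 1], [[0, 0, 0], [0, 0, -0.11], 1], [[0, 0, 0], [0, 0, -0.11], 1]]}}

```text
clock: 8.2
eef_pos: [0.584, -0.1411, 0.1683]
tool_rot: [0.817, 3.031, -0.001]
wrist_force: [-0.4, 0.2, -3.3]
grip_width: 0.0075
finger_force: 62.0
```

```bash
python3 -c "
from h import *
st(); s=arm.get_state(); x,y,z=s['eef_pos']
cover('g2',z-.0201,(x,y,-.389))
plan([(.50,.05,z,167),(.5137,.19,z,167)])"
```

```text
t 8.2 tcp [ 0.584  -0.1411  0.1683] yaw 149.84 zz [ 0.003 -0.001 -1.   ] F [-0.4  0.2 -3.3] T [0.065 0.013 0.002] w 0.0075 ff 62.0 q [ 0.6   0.41 -0.56  1.72  0.24  1.08  1.01]
cover [ 0.5824 -0.1415 -0.3909] 69.12137169302227 deg -22.4 tool offset [ 0.0012 -0.0012] rel yaw -172.23
-> (0.5, 0.05, np.float64(0.16832569114435453), 167)
   [-0.0004, -0.0003, -0.1832] [0.2683, 0.1978, -0.0025] rows 5
   [0.0, 0.0, -0.0075] [0.0083, 0.011, -0.0001] rows 1
-> (0.5137, 0.19, np.float64(0.16832569114435453), 167)
   [0.0, 0.0, -0.0] [0.0302, 0.2324, -0.0] rows 4
```

```bash
python3 -c "
from h import *
plan([(.548,.03,.160,158.5),(.5151,.1902,.14,167.1)])"
```

```text
-> (0.548, 0.03, 0.16, 158.5)
   [-0.0004, -0.0002, -0.0963] [0.1934, 0.2173, 0.0112] rows 5
-> (0.5151, 0.1902, 0.14, 167.1)
   [0.0, -0.0, -0.0955] [0.1489, 0.2284, 0.0334] rows 4
```

Emit:
{"name": "arm_command", "arguments": {"rows": [[[0, 0, -0.015], [0.03, 0.034, 0.002], 1], [[0, 0, -0.035], [0.07, 0.08, 0.004], 1], [[0, 0, -0.055], [0.11, 0.125, 0.006], 1], [[0, 0, -0.075], [0.15, 0.17, 0.009], 1], [[0, 0, -0.0963], [0.1934, 0.2173, 0.0112], 1]]}}

```text
clock: 8.67
eef_pos: [0.5467, 0.0307, 0.1583]
tool_rot: [-0.584, -3.083, 0.002]
wrist_force: [0.4, 1.0, -3.2]
grip_width: 0.0075
finger_force: 61.8
```

Emit:
{"name": "arm_command", "arguments": {"rows": [[[0, 0, -0.025], [0.04, 0.06, 0.009], 1], [[0, 0, -0.05], [0.08, 0.12, 0.018], 1], [[0, 0, -0.075], [0.115, 0.177, 0.026], 1], [[0, 0, -0.088], [0.137, 0.21, 0.031], 1], [[0, 0, -0.0955], [0.149, 0.2284, 0.0334], 1]]}}

```text
clock: 9.08
eef_pos: [0.5121, 0.1953, 0.1385]
tool_rot: [-0.34, -3.119, -0.002]
wrist_force: [-1.5, -0.7, -2.5]
grip_width: 0.0076
finger_force: 61.8
```

Emit:
{"name": "arm_command", "arguments": {"rows": [[[0, 0, 0], [0, 0, 0], 1], [[0, 0, 0], [0, 0, 0], 1], [[0, 0, 0], [0, 0, 0], 1], [[0, 0, 0], [0, 0, 0], 1]]}}

```text
clock: 9.42
eef_pos: [0.5162, 0.1878, 0.1398]
tool_rot: [-0.359, -3.121, 0.003]
wrist_force: [0.4, -0.3, -2.5]
grip_width: 0.0075
finger_force: 61.8
```

```bash
cat > hov.py <<'E'
from h import *
st(); s=arm.get_state(); x,y,z=s['eef_pos']
v=cover('g3',z-.0201,(x,y,-.09)); im=cv2.imread('pics/g3.png')[:,:,::-1].copy()
D=(.130,.170,.056)
u,q=fit('wrist',im,[D],(.5125,.189,-.09),s,(.008,.008,.06)); print('deck',np.round(u,4),q)
o=np.clip(im[:,:,::-1]*1.4,0,255).astype('uint8')
for c,r in((v,(.084,.114,z-.0201)),(u,D)):
    for p in proj('wrist',rect(*c,*r),s): cv2.circle(o,tuple(int(i) for i in p),0,(0,0,255),-1)
cv2.imwrite('pics/hov.png',o)
E
python3 hov.py
```

```text
t 9.42 tcp [0.5162 0.1878 0.1398] yaw 166.89 zz [-0.001 -0.002 -1.   ] F [ 0.4 -0.3 -2.5] T [ 0.003 -0.011  0.001] w 0.0075 ff 61.8 q [ 0.16  0.39 -0.73  1.86  0.3   1.01  0.65]
cover [ 0.5104  0.188  -0.1053] 67.66575471335503 deg -6.03 tool offset [ 0.0057 -0.0011] rel yaw -172.92
deck [ 0.5129  0.1888 -0.0912] 91.96677261275909
```

View pics/hov.png

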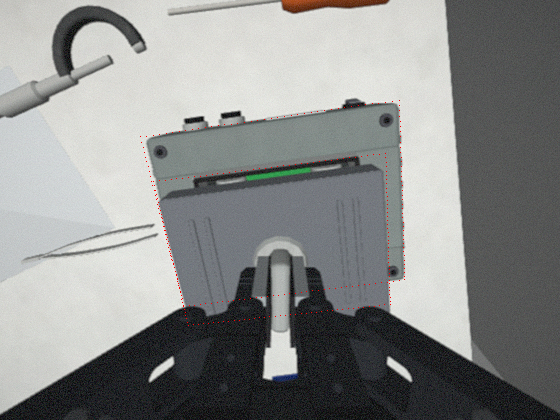

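```bash
cat > hov2.py <<'E'
from h import *
st(); s=arm.get_state(); p,M=pose(); z=p[2]
c=p+M@np.array([.0012,-.0012,0])
v=cover('g4',z-.0201,(c[0],c[1],-.09),(.0025,.0025,.04)); im=cv2.imread('pics/g4.png')[:,:,::-1].copy()
u,q=fit('wrist',im,[(.130,.170,.056)],(.5125,.189,-.09),s,(.004,.004,.04)); print('deck',np.round(u,4),q)
E
python3 hov2.py; python3 -c "
from h import *
plan([(.5151,.1902,.124,167.3)])"
```

```text
t 9.47 tcp [0.5162 0.1881 0.14  ] yaw 166.9 zz [-0.    -0.001 -1.   ] F [ 0.1 -0.5 -4.1] T [ 0.008 -0.002  0.008] w 0.0075 ff 61.8 q [ 0.16  0.39 -0.73  1.86  0.3   1.01  0.65]
cover [ 0.5128  0.188  -0.1054] 64.1261674628199 deg -6.04 tool offset [ 0.0033 -0.0009] rel yaw -172.94
deck [ 0.513   0.189  -0.0904] 90.78840119689073
-> (0.5151, 0.1902, 0.124, 167.3)
   [-0.0006, 0.0001, -0.0042] [0.0024, 0.0025, 0.0269] rows 1
```

```bash
cat > prof.py <<'E'
from h import *
from scipy.ndimage import map_coordinates
p,M=pose(); s=arm.get_state()
g=cv2.GaussianBlur(cv2.imread('pics/g4.png',0).astype(float),(0,0),.8)
g2=cv2.GaussianBlur(cv2.imread('pics/g2.png',0).astype(float),(0,0),.8)
a=np.radians(-172.2+180)
c,sn=np.cos(a),np.sin(a)
for nm,G in(('g2',g2),('g4',g)):
  for label,off in(('front',lambda t,l:(t,l)),('left',lambda t,l:(l,-t-.015)),('right',lambda t,l:(l,t+.015))):
    ts=np.arange(.036,.052,.001); L=np.linspace(-.02,.02,15) if label=='front' else np.linspace(.0,.035,15)
    row=[]
    for t in ts:
        pts=[]
        for l in L:
            X,Y=off(t,l) # cover-aligned coords, X along cover x, tool frame (y flipped handedness)
            q=np.array([.0012+c*X+sn*Y,-.0012-sn*X+c*Y,.0201]); pts.append(p+M@q)
        row.append(map_coordinates(G,proj('wrist',pts,s)[:,::-1].T,order=1).mean())
    print(nm,label,np.round(row).astype(int))
E
python3 prof.py
```

```text
g2 front [ 85  80  64  48  46  58 130 160 160 160 159 158 158 157 157 156]
g2 left [ 84  85  84  84  85 114 142 140 133 127 122 117 112 105  99  96]
g2 right [ 84  84  84  84  83  92 142 159 159 159 158 158 158 158 158 158]
g4 front [86 83 67 51 50 54 79 84 59 29 43 83 89 91 96 96]
g4 left [ 85  85  85  85  87 122 159 163 162 161 158 153 153 154 154 154]
g4 right [ 86  86  85  86  85  81  92  99  99  99  99  98  97  91 116 156]
```

```bash
cat > prof2.py <<'E'
from h import *
from scipy.ndimage import map_coordinates
def S(f): return cv2.GaussianBlur(cv2.imread(f'pics/{f}.png',0).astype(float),(0,0),.8)
# free cover on desk
t0=dict(eef_pos=[.5708,-.1367,.1618],tool_rot=R.from_matrix(down(151.89)).as_rotvec())
G=S('w_c'); v=(.5845,-.1411,-.3887); c,s_=np.cos(v[2]),np.sin(v[2])
ts=np.arange(-.006,.007,.001)
def line(P): return map_coordinates(G,proj('wrist',P,t0)[:,::-1].T,order=1).mean()
for nm,f in(('rear +x',lambda t,l:(.042+t,l)),('front -x',lambda t,l:(-.042-t,l)),('+y',lambda t,l:(l,.057+t)),('-y',lambda t,l:(l,-.057-t))):
    print(nm,[int(line([[v[0]+c*X-s_*Y,v[1]+s_*X+c*Y,.021] for X,Y in(f(t,l) for l in np.linspace(-.03,.03,20))])) for t in ts])
# wing ends, free
w=-.5252; 
print('wing free',[int(line([[v[0]+np.cos(w)*a-np.sin(w)*b,v[1]+np.sin(w)*a+np.cos(w)*b,.059] for b in(-.001,0,.001)])) for a in np.arange(-.023,.024,.001)])
# wing in hand (tool frame)
G=S('g4'); p,M=pose(); t0=arm.get_state()
print('wing hand',[int(line([p+M@np.array([a,b,-.018]) for b in(-.001,0,.001)])) for a in np.arange(-.023,.024,.001)])
for b in np.arange(-.008,.009,.001): print(int(line([p+M@np.array([a,b,-.018]) for a in(-.002,0,.002)])),end=' ')
E
python3 prof2.py
```

```text
rear +x [69, 68, 68, 68, 68, 69, 78, 99, 120, 130, 131, 131, 131]
front -x [70, 70, 70, 67, 58, 45, 44, 69, 106, 125, 127, 126, 126]
+y [69, 69, 69, 69, 71, 83, 107, 125, 130, 130, 130, 130, 130]
-y [69, 69, 69, 69, 72, 86, 109, 125, 130, 130, 130, 130, 130]
wing free [80, 89, 94, 79, 61, 57, 59, 69, 85, 97, 101, 103, 104, 104, 104, 104, 104, 103, 103, 104, 104, 104, 104, 104, 104, 104, 104, 104, 105, 104, 104, 104, 104, 104, 104, 104, 104, 104, 103, 95, 83, 72, 69, 69, 68, 67, 68]
wing hand [158, 158, 158, 158, 154, 125, 117, 127, 126, 127, 127, 126, 126, 127, 127, 127, 128, 127, 128, 127, 128, 128, 128, 128, 127, 127, 128, 129, 128, 128, 128, 128, 128, 129, 128, 127, 123, 113, 90, 75, 73, 73, 73, 70, 75, 119, 133]
90 84 38 24 79 119 127 128 129 127 117 90 32 29 73 92 80
```

```bash
python3 -c "
from h import *
st();plan([(.5116,.1906,.122,167.03)])"
```

```text
t 9.52 tcp [0.5161 0.1884 0.1401] yaw 166.92 zz [-0.    -0.001 -1.   ] F [-0.2 -0.3 -3.2] T [0.008 0.033 0.005] w 0.0075 ff 61.8 q [ 0.16  0.39 -0.73  1.86  0.3   1.01  0.65]
-> (0.5116, 0.1906, 0.122, 167.03)
   [-0.0006, 0.0001, -0.0012] [0.0082, 0.0019, 0.0302] rows 1
```

Emit:
{"name": "arm_command", "arguments": {"rows": [[[0, 0, -0.001], [0.0082, 0.0019, 0.015], 1], [[0, 0, -0.001], [0.0082, 0.0019, 0.03], 1], [[0, 0, -0.001], [0.0082, 0.0019, 0.03], 1], [[0, 0, -0.001], [0.0082, 0.0019, 0.03], 1], [[0, 0, -0.001], [0.0082, 0.0019, 0.03], 1]]}}

```text
clock: 9.93
eef_pos: [0.511, 0.1925, 0.1221]
tool_rot: [-0.35, -3.122, 0.0]
wrist_force: [0.3, 0.1, -3.3]
grip_width: 0.0075
finger_force: 61.8
```

```bash
python3 -c "
from h import *
st();plan([(.5116,.1906,.122,167.03)]);im=save('wrist','g5');save('side','s5')
a=im[90:330,130:430,::-1]; 
cv2.imwrite('pics/v5.png',np.clip(cv2.resize(a,None,fx=2.6,fy=2.5)*1.5,0,255).astype('uint8'))"
```

```text
t 9.93 tcp [0.511  0.1925 0.1221] yaw 167.2 zz [-0. -0. -1.] F [ 0.3  0.1 -3.3] T [ 0.026 -0.017 -0.03 ] w 0.0075 ff 61.8 q [ 0.15  0.4  -0.73  1.89  0.32  0.97  0.62]
-> (0.5116, 0.1906, 0.122, 167.03)
   [-0.0001, -0.0001, 0.0018] [-0.0017, -0.0029, 0.0002] rows 1
```

View pics/v5.png

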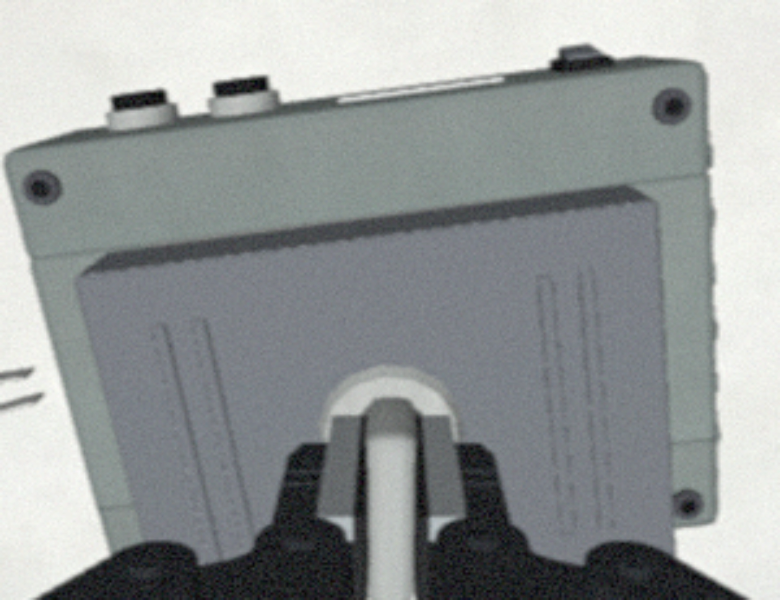

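Emit:
{"name": "arm_command", "arguments": {"rows": [[[0, 0, 0], [0, 0, 0], 1], [[0, 0, 0], [0, 0, 0], 1], [[0, 0, 0], [0, 0, 0], 1], [[0, 0, 0], [0, 0, 0], 1], [[0, 0, 0], [0, 0, 0], 1]]}}

```text
clock: 10.45
eef_pos: [0.5111, 0.1926, 0.1224]
tool_rot: [0.35, 3.122, -0.0]
wrist_force: [1.0, -0.6, -2.5]
grip_width: 0.0073
finger_force: 61.8
```

```bash
python3 -c "
from h import *
st();plan([(.5116,.1906,.122,167.03)])
p,M=pose(); s=arm.get_state(); im=save('wrist','g6')
u,q=fit('wrist',im,[(.130,.170,.056)],(.5125,.189,-.09),s,(.004,.004,.04)); print('deck',np.round(u,4),q)"
```

```text
t 10.45 tcp [0.5111 0.1926 0.1224] yaw 167.19 zz [ 0. -0. -1.] F [ 1.  -0.6 -2.5] T [0.021 0.002 0.041] w 0.0073 ff 61.8 q [ 0.15  0.4  -0.73  1.89  0.32  0.97  0.62]
-> (0.5116, 0.1906, 0.122, 167.03)
   [-0.0, 0.0001, 0.0018] [-0.0016, -0.003, 0.0006] rows 1
deck [ 0.5122  0.1885 -0.0921] 61.832594376361996
```

Emit:
{"name": "arm_command", "arguments": {"rows": [[[0, 0, 0.0018], [-0.0016, -0.003, 0], 1], [[0, 0, 0.0018], [-0.0016, -0.003, 0], 1], [[0, 0, 0.0018], [-0.0016, -0.003, 0], 1], [[0, 0, 0.0018], [-0.0016, -0.003, 0], 1], [[0, 0, 0.0018], [-0.0016, -0.003, 0], 1]]}}

```text
clock: 10.92
eef_pos: [0.5116, 0.1906, 0.1223]
tool_rot: [0.355, 3.121, -0.0]
wrist_force: [0.2, 0.5, -2.9]
grip_width: 0.0075
finger_force: 61.8
```

```bash
python3 -c "
from h import *
st();plan([(.5116,.1906,.113,167.03)])"
```

```text
t 10.92 tcp [0.5116 0.1906 0.1223] yaw 167.03 zz [ 0. -0. -1.] F [ 0.2  0.5 -2.9] T [ 0.029 -0.001  0.036] w 0.0075 ff 61.8 q [ 0.15  0.4  -0.72  1.89  0.32  0.97  0.63]
-> (0.5116, 0.1906, 0.113, 167.03)
   [-0.0, 0.0, -0.0] [-0.0001, -0.0, 0.0155] rows 1
```

Emit:
{"name": "arm_command", "arguments": {"rows": [[[0, 0, 0], [0, 0, 0.003], 1], [[0, 0, 0], [0, 0, 0.006], 1], [[0, 0, 0], [0, 0, 0.009], 1], [[0, 0, 0], [0, 0, 0.012], 1], [[0, 0, 0], [0, 0, 0.015], 1]]}}

```text
clock: 11.33
eef_pos: [0.5115, 0.1906, 0.113]
tool_rot: [-0.355, -3.121, 0.0]
wrist_force: [0.1, -0.5, -2.4]
grip_width: 0.0072
finger_force: 61.8
```

```bash
python3 -c "
from h import *
st()"
```

```text
t 11.33 tcp [0.5115 0.1906 0.113 ] yaw 167.03 zz [-0. -0. -1.] F [ 0.1 -0.5 -2.4] T [-0.027  0.038 -0.023] w 0.0072 ff 61.8 q [ 0.15  0.41 -0.72  1.9   0.33  0.95  0.62]
```

Emit:
{"name": "arm_command", "arguments": {"rows": [[[0, 0, 0], [0, 0, 0.003], 1], [[0, 0, 0], [0, 0, 0.006], 1], [[0, 0, 0], [0, 0, 0.009], 1], [[0, 0, 0], [0, 0, 0.012], 1], [[0, 0, 0], [0, 0, 0.012], 1]]}}

```text
clock: 11.75
eef_pos: [0.5113, 0.1904, 0.1057]
tool_rot: [-0.355, -3.121, 0.001]
wrist_force: [0.1, 0.6, -2.8]
grip_width: 0.0072
finger_force: 61.8
```

Emit:
{"name": "arm_command", "arguments": {"rows": [[[0, 0, 0], [0, 0, 0.003], 1], [[0, 0, 0], [0, 0, 0.006], 1], [[0, 0, 0], [0, 0, 0.008], 1], [[0, 0, 0], [0, 0, 0.01], 1], [[0, 0, 0], [0, 0, 0.01], 1]]}}

```text
clock: 12.17
eef_pos: [0.5114, 0.1905, 0.0998]
tool_rot: [-0.355, -3.121, 0.0]
wrist_force: [-0.5, -0.4, -2.7]
grip_width: 0.0075
finger_force: 61.8
```

```bash
python3 -c "
from h import *
st()"
```

```text
t 12.17 tcp [0.5114 0.1905 0.0998] yaw 167.03 zz [-0. -0. -1.] F [-0.5 -0.4 -2.7] T [ 0.019  0.042 -0.015] w 0.0075 ff 61.8 q [ 0.14  0.43 -0.71  1.91  0.35  0.93  0.6 ]
```

```bash
cat >> h.py <<'E'
A=np.array([.5134,.1900])
def at(yaw,z,r=.0021):
    a=np.radians(yaw); return (A[0]+r*np.cos(a),A[1]+r*np.sin(a),z,yaw)
E
python3 -c "
from h import *
plan([at(167.03,.0983),at(178.5,.0983),at(190,.0983)])"
```

```text
-> (np.float64(0.5113535757978449), np.float64(0.19047132577357279), 0.0983, 167.03)
   [-0.0002, -0.0002, 0.0] [0.0001, -0.0001, 0.0026] rows 1
-> (np.float64(0.5113007196175513), np.float64(0.19005497159144655), 0.0983, 178.5)
   [-0.0, -0.0, -0.1274] [-0.0001, -0.0007, -0.0] rows 2
-> (np.float64(0.5113319037186743), np.float64(0.18963533882689945), 0.0983, 190)
   [-0.0, -0.0, -0.1278] [-0.0001, -0.0007, -0.0] rows 2
```

Emit:
{"name": "arm_command", "arguments": {"rows": [[[0, 0, 0], [0, 0, 0.0026], 1], [[0, 0, -0.05], [0, -0.0003, 0.0026], 1], [[0, 0, -0.1], [0, -0.0006, 0.0026], 1], [[0, 0, -0.1274], [0, -0.0007, 0.0026], 1], [[0, 0, -0.1274], [0, -0.0007, 0.0026], 1]]}}

```text
clock: 12.58
eef_pos: [0.5116, 0.19, 0.099]
tool_rot: [0.041, 3.141, -0.001]
wrist_force: [-1.1, -0.5, 0.7]
grip_width: 0.0075
finger_force: 62.4
```

Emit:
{"name": "arm_command", "arguments": {"rows": [[[0, 0, -0.05], [0, -0.0003, 0], 1], [[0, 0, -0.1], [0, -0.0006, 0], 1], [[0, 0, -0.128], [0, -0.0007, 0], 1], [[0, 0, -0.128], [0, -0.0007, 0], 1], [[0, 0, -0.128], [0, -0.0007, 0], 1]]}}

```text
clock: 13.0
eef_pos: [0.5117, 0.1893, 0.0988]
tool_rot: [-0.271, 3.13, -0.002]
wrist_force: [-0.7, -1.9, 1.1]
grip_width: 0.0073
finger_force: 62.5
```

```bash
python3 -c "
from h import *
st();plan([at(190,.0965),at(190,.0893)])"
```

```text
t 13.0 tcp [0.5117 0.1893 0.0988] yaw -170.12 zz [ 0.    -0.001 -1.   ] F [-0.7 -1.9  1.1] T [-0.47   0.253 -0.013] w 0.0073 ff 62.5 q [ 0.2   0.46 -0.8   1.91  0.4   0.94  0.96]
-> (np.float64(0.5113319037186743), np.float64(0.18963533882689945), 0.0965, 190)
   [-0.0006, 0.0, -0.0013] [0.0004, 0.0007, 0.0038] rows 1
-> (np.float64(0.5113319037186743), np.float64(0.18963533882689945), 0.0893, 190)
   [-0.0, 0.0, 0.0] [0.0, 0.0, 0.012] rows 1
```

Emit:
{"name": "arm_command", "arguments": {"rows": [[[0, 0, -0.0013], [0.0004, 0.0006, 0.0015], 1], [[0, 0, -0.0013], [0.0004, 0.0006, 0.003], 1], [[0, 0, -0.0013], [0.0004, 0.0006, 0.0045], 1], [[0, 0, -0.0013], [0.0004, 0.0006, 0.0045], 1], [[0, 0, -0.0013], [0.0004, 0.0006, 0.0045], 1]]}}

```text
clock: 13.42
eef_pos: [0.5116, 0.1894, 0.096]
tool_rot: [-0.276, 3.129, -0.002]
wrist_force: [-0.3, -4.1, 3.5]
grip_width: 0.0074
finger_force: 62.8
```

```bash
python3 -c "
from h import *
st()"
```

```text
t 13.42 tcp [0.5116 0.1894 0.096 ] yaw -169.91 zz [ 0.001 -0.001 -1.   ] F [-0.3 -4.1  3.5] T [-1.052e+00 -4.800e-02  1.000e-03] w 0.0074 ff 62.8 q [ 0.2   0.46 -0.8   1.91  0.4   0.94  0.96]
```

Emit:
{"name": "arm_command", "arguments": {"rows": [[[0, 0, 0], [0, -0.0006, 0.003], 1], [[0, 0, 0], [0, -0.0006, 0.006], 1], [[0, 0, 0], [0, -0.0006, 0.009], 1], [[0, 0, 0], [0, -0.0006, 0.0115], 1], [[0, 0, 0], [0, -0.0006, 0.0115], 1]]}}

```text
clock: 13.83
eef_pos: [0.5117, 0.1895, 0.0894]
tool_rot: [-0.277, 3.129, -0.001]
wrist_force: [-1.1, -5.7, 8.9]
grip_width: 0.0072
finger_force: 63.5
```

```bash
python3 -c "
from h import *
st()"
```

```text
t 13.83 tcp [0.5117 0.1895 0.0894] yaw -169.89 zz [ 0.001 -0.001 -1.   ] F [-1.1 -5.7  8.9] T [-1.129  0.262 -0.082] w 0.0072 ff 63.5 q [ 0.2   0.47 -0.79  1.91  0.41  0.93  0.95]
```

```bash
python3 -c "
from h import *
import h
h.A=np.array([.5136,.1890])
plan([at(190.1,.0892),at(160,.0892),at(130,.0892),at(108,.0892)])"
```

```text
-> (np.float64(0.5115325433220537), np.float64(0.18863172987520682), 0.0892, 190.1)
   [-0.0005, 0.0004, 0.0001] [0.0006, -0.0014, 0.0004] rows 1
-> (np.float64(0.5116266454963495), np.float64(0.1897182423009839), 0.0892, 160)
   [-0.0, -0.0, 0.3345] [-0.0005, 0.0018, -0.0] rows 5
-> (np.float64(0.5122501460196582), np.float64(0.19060869333054986), 0.0892, 130)
   [-0.0, 0.0, 0.3333] [-0.0005, 0.0017, -0.0] rows 5
-> (np.float64(0.5129510643118126), np.float64(0.19099721868421982), 0.0892, 108)
   [-0.0, 0.0, 0.2444] [-0.0003, 0.0013, -0.0] rows 4
```

Emit:
{"name": "arm_command", "arguments": {"rows": [[[0, 0, 0], [0, -0.0014, 0.0006], 1], [[0, 0, 0], [0, -0.0014, 0.0006], 1], [[0, 0, 0.04], [0, -0.0012, 0.0006], 1], [[0, 0, 0.08], [0, -0.001, 0.0006], 1], [[0, 0, 0.12], [0, -0.0008, 0.0006], 1]]}}

```text
clock: 14.25
eef_pos: [0.5117, 0.1902, 0.0894]
tool_rot: [0.023, 3.14, 0.001]
wrist_force: [-1.1, -2.6, 8.2]
grip_width: 0.0073
finger_force: 63.5
```

```bash
python3 -c "
from h import *
st()"
```

```text
t 14.25 tcp [0.5117 0.1902 0.0894] yaw 179.18 zz [ 0.001  0.001 -1.   ] F [-1.1 -2.6  8.2] T [-0.741  0.394  0.016] w 0.0073 ff 63.5 q [ 0.16  0.46 -0.75  1.92  0.39  0.92  0.78]
```

Emit:
{"name": "arm_command", "arguments": {"rows": [[[0, 0, 0.06], [0, 0.0003, 0.0004], 1], [[0, 0, 0.12], [-0.0001, 0.0006, 0.0004], 1], [[0, 0, 0.18], [-0.0002, 0.0009, 0.0004], 1], [[0, 0, 0.24], [-0.0003, 0.0012, 0.0004], 1], [[0, 0, 0.3], [-0.0005, 0.0016, 0.0004], 1]]}}

```text
clock: 14.67
eef_pos: [0.5121, 0.1918, 0.0894]
tool_rot: [0.757, 3.048, 0.003]
wrist_force: [-1.1, -1.5, 9.3]
grip_width: 0.0073
finger_force: 63.5
```

```bash
python3 -c "
from h import *
st()"
```

```text
t 14.67 tcp [0.5121 0.1918 0.0894] yaw 152.11 zz [ 0.002  0.002 -1.   ] F [-1.1 -1.5  9.3] T [-0.53   0.364 -0.031] w 0.0073 ff 63.5 q [ 0.08  0.43 -0.64  1.92  0.33  0.9   0.36]
```

Emit:
{"name": "arm_command", "arguments": {"rows": [[[0, 0, 0.06], [0, 0.0003, 0], 1], [[0, 0, 0.12], [-0.0001, 0.0006, 0], 1], [[0, 0, 0.18], [-0.0002, 0.0009, 0], 1], [[0, 0, 0.24], [-0.0003, 0.0012, 0], 1], [[0, 0, 0.3], [-0.0005, 0.0016, 0], 1]]}}

```text
clock: 15.08
eef_pos: [0.5132, 0.1931, 0.0896]
tool_rot: [1.447, 2.787, 0.006]
wrist_force: [-0.9, -1.9, 8.1]
grip_width: 0.0079
finger_force: 63.5
```

```bash
python3 -c "
from h import *
st()"
```

```text
t 15.08 tcp [0.5132 0.1931 0.0896] yaw 125.13 zz [ 0.003  0.003 -1.   ] F [-0.9 -1.9  8.1] T [-0.373  0.257  0.078] w 0.0079 ff 63.5 q [ 0.    0.41 -0.54  1.92  0.27  0.88 -0.06]
```

Emit:
{"name": "arm_command", "arguments": {"rows": [[[0, 0, 0.05], [0, 0.0002, 0.0006], 1], [[0, 0, 0.1], [0, 0.0004, 0.0006], 1], [[0, 0, 0.15], [0, 0.0006, 0.0006], 1], [[0, 0, 0.2], [0, 0.0008, 0.0006], 1], [[0, 0, 0.21], [0, 0.0008, 0.0006], 1]]}}

```text
clock: 15.5
eef_pos: [0.5142, 0.1935, 0.0895]
tool_rot: [1.883, 2.513, 0.008]
wrist_force: [-0.5, -0.7, 8.6]
grip_width: 0.0072
finger_force: 63.5
```

```bash
python3 -c "
from h import *
st()"
```

```text
t 15.5 tcp [0.5142 0.1935 0.0895] yaw 106.33 zz [ 0.004  0.003 -1.   ] F [-0.5 -0.7  8.6] T [-0.339  0.091  0.035] w 0.0072 ff 63.5 q [-0.06  0.4  -0.47  1.92  0.23  0.87 -0.36]
```

Emit:
{"name": "arm_command", "arguments": {"rows": [[[0, 0, 0.035], [0, 0.0002, 0], 1], [[0, 0, 0.07], [0, 0.0003, 0], 1], [[0, 0, 0.07], [0, 0.0003, 0], 1]]}}

```text
clock: 15.75
eef_pos: [0.5146, 0.1936, 0.0896]
tool_rot: [2.017, 2.407, 0.009]
wrist_force: [0.4, -0.1, 9.3]
grip_width: 0.0075
finger_force: 63.5
```

Emit:
{"name": "arm_command", "arguments": {"rows": [[[0, 0, 0.02], [0, 0.0001, 0], 1], [[0, 0, 0.02], [0, 0.0001, 0], 1]]}}

```text
clock: 15.92
eef_pos: [0.5147, 0.1936, 0.0896]
tool_rot: [2.053, 2.376, 0.009]
wrist_force: [0.8, -0.9, 8.1]
grip_width: 0.0078
finger_force: 63.5
```

```bash
python3 -c "
from h import *
st()"
```

```text
t 15.92 tcp [0.5147 0.1936 0.0896] yaw 98.33 zz [ 0.005  0.003 -1.   ] F [ 0.8 -0.9  8.1] T [-0.262  0.049  0.001] w 0.0078 ff 63.5 q [-0.08  0.4  -0.44  1.92  0.22  0.87 -0.48]
```

Emit:
{"name": "arm_command", "arguments": {"rows": [[[0, 0, 0.02], [0, 0.0001, 0], 1], [[0, 0, 0.02], [0, 0.0001, 0], 1]]}}

```text
clock: 16.08
eef_pos: [0.5148, 0.1937, 0.0895]
tool_rot: [2.09, 2.344, 0.009]
wrist_force: [0.5, -1.3, 8.6]
grip_width: 0.0072
finger_force: 63.5
```

```bash
python3 -c "
from h import *
st()"
```

```text
t 16.08 tcp [0.5148 0.1937 0.0895] yaw 96.55 zz [ 0.005  0.003 -1.   ] F [ 0.5 -1.3  8.6] T [-0.301  0.07   0.078] w 0.0072 ff 63.5 q [-0.08  0.4  -0.43  1.92  0.21  0.87 -0.51]
```

Emit:
{"name": "arm_command", "arguments": {"rows": [[[0, 0, 0.015], [0, 0, 0], 1], [[0, 0, 0.015], [0, 0, 0], 1]]}}

```text
clock: 16.25
eef_pos: [0.5147, 0.1937, 0.0895]
tool_rot: [2.117, 2.319, 0.009]
wrist_force: [-0.1, -1.7, 8.7]
grip_width: 0.0072
finger_force: 63.5
```

```bash
python3 -c "
from h import *
st()"
```

```text
t 16.25 tcp [0.5147 0.1937 0.0895] yaw 95.21 zz [ 0.004  0.003 -1.   ] F [-0.1 -1.7  8.7] T [-0.336  0.148  0.072] w 0.0072 ff 63.5 q [-0.09  0.4  -0.43  1.92  0.21  0.87 -0.53]
```

Emit:
{"name": "arm_command", "arguments": {"rows": [[[0, 0, 0.012], [0, 0, 0], 1], [[0, 0, 0.012], [0, 0, 0], 1]]}}

```text
clock: 16.42
eef_pos: [0.5146, 0.1938, 0.0896]
tool_rot: [2.139, 2.3, 0.009]
wrist_force: [-0.7, -1.5, 8.5]
grip_width: 0.0072
finger_force: 63.5
```

```bash
python3 -c "
from h import *
st()"
```

```text
t 16.42 tcp [0.5146 0.1938 0.0896] yaw 94.15 zz [ 0.004  0.004 -1.   ] F [-0.7 -1.5  8.5] T [-0.242  0.153  0.051] w 0.0072 ff 63.5 q [-0.09  0.4  -0.42  1.92  0.21  0.87 -0.55]
```

Emit:
{"name": "arm_command", "arguments": {"rows": [[[0, 0, 0.012], [0, 0, 0], 1], [[0, 0, 0.012], [0, 0, 0], 1]]}}

```text
clock: 16.58
eef_pos: [0.5146, 0.1938, 0.0895]
tool_rot: [2.161, 2.28, 0.008]
wrist_force: [-0.1, -0.8, 8.9]
grip_width: 0.0076
finger_force: 63.6
```

```bash
python3 -c "
from h import *
st()"
```

```text
t 16.58 tcp [0.5146 0.1938 0.0895] yaw 93.07 zz [ 0.004  0.003 -1.   ] F [-0.1 -0.8  8.9] T [-0.27   0.155  0.054] w 0.0076 ff 63.6 q [-0.09  0.4  -0.42  1.92  0.21  0.87 -0.57]
```

Emit:
{"name": "arm_command", "arguments": {"rows": [[[0, 0, 0.012], [0, 0, 0], 1], [[0, 0, 0.012], [0, 0, 0], 1]]}}

```text
clock: 16.75
eef_pos: [0.5146, 0.1938, 0.0895]
tool_rot: [2.181, 2.26, 0.008]
wrist_force: [-0.5, -2.2, 8.9]
grip_width: 0.0077
finger_force: 63.6
```

```bash
python3 -c "
from h import *
st()"
```

```text
t 16.75 tcp [0.5146 0.1938 0.0895] yaw 92.02 zz [ 0.004  0.003 -1.   ] F [-0.5 -2.2  8.9] T [-0.324  0.118  0.201] w 0.0077 ff 63.6 q [-0.1   0.4  -0.42  1.92  0.2   0.87 -0.58]
```

Emit:
{"name": "arm_command", "arguments": {"rows": [[[0, 0, 0.012], [0, 0, 0], 1], [[0, 0, 0.012], [0, 0, 0], 1]]}}

```text
clock: 16.92
eef_pos: [0.5146, 0.1938, 0.0895]
tool_rot: [2.202, 2.239, 0.009]
wrist_force: [0.5, -0.6, 8.3]
grip_width: 0.0074
finger_force: 63.6
```

```bash
python3 -c "
from h import *
st()"
```

```text
t 16.92 tcp [0.5146 0.1938 0.0895] yaw 90.96 zz [ 0.004  0.003 -1.   ] F [ 0.5 -0.6  8.3] T [-0.32   0.152  0.227] w 0.0074 ff 63.6 q [-0.1   0.39 -0.41  1.92  0.2   0.87 -0.6 ]
```

Emit:
{"name": "arm_command", "arguments": {"rows": [[[0, 0, -0.043], [0, 0, 0], 1], [[0, 0, -0.086], [0, -0.0002, 0], 1], [[0, 0, -0.086], [0, -0.0002, 0], 1], [[0, 0, -0.086], [0, -0.0002, 0], 1]]}}

```text
clock: 17.25
eef_pos: [0.5142, 0.1937, 0.0894]
tool_rot: [2.047, 2.383, 0.008]
wrist_force: [-0.7, -0.9, 8.9]
grip_width: 0.0073
finger_force: 63.5
```

Emit:
{"name": "arm_command", "arguments": {"rows": [[[0, 0, 0], [0, 0, -0.001], 1], [[0, 0, 0], [0, 0, -0.002], 1], [[0, 0, 0], [0, 0, -0.003], 1], [[0, 0, 0], [0, 0, -0.003], 1]]}}

```text
clock: 17.58
eef_pos: [0.5142, 0.1937, 0.0911]
tool_rot: [2.047, 2.383, 0.008]
wrist_force: [-0.4, -0.3, 7.0]
grip_width: 0.0071
finger_force: 63.4
```

```bash
python3 -c "
from h import *
st()"
```

```text
t 17.58 tcp [0.5142 0.1937 0.0911] yaw 98.67 zz [ 0.004  0.004 -1.   ] F [-0.4 -0.3  7. ] T [-0.244  0.079  0.035] w 0.0071 ff 63.4 q [-0.08  0.4  -0.44  1.91  0.22  0.87 -0.48]
```

Emit:
{"name": "arm_command", "arguments": {"rows": [[[0, 0, 0], [0, 0, -0.001], 1], [[0, 0, 0], [0, 0, -0.0018], 1], [[0, 0, 0], [0, 0, -0.0018], 1], [[0, 0, 0], [0, 0, -0.0018], 1]]}}

```text
clock: 17.92
eef_pos: [0.5142, 0.1937, 0.092]
tool_rot: [2.047, 2.383, 0.008]
wrist_force: [0.1, -1.3, 6.5]
grip_width: 0.0076
finger_force: 63.3
```

```bash
python3 -c "
from h import *
st()"
```

```text
t 17.92 tcp [0.5142 0.1937 0.092 ] yaw 98.67 zz [ 0.004  0.004 -1.   ] F [ 0.1 -1.3  6.5] T [-0.202  0.078  0.049] w 0.0076 ff 63.3 q [-0.08  0.39 -0.44  1.91  0.21  0.87 -0.48]
```

Emit:
{"name": "arm_command", "arguments": {"rows": [[[0, 0, 0], [0, 0, -0.0005], 1], [[0, 0, 0], [0, 0, -0.0005], 0.8], [[0, 0, 0], [0, 0, -0.0005], 0.4], [[0, 0, 0], [0, 0, -0.0005], 0.2], [[0, 0, 0], [0, 0, -0.0005], 0.2]]}}

```text
clock: 18.33
eef_pos: [0.5123, 0.1919, 0.0905]
tool_rot: [-2.047, -2.382, 0.0]
wrist_force: [-0.6, 0.2, -0.9]
grip_width: 0.0346
finger_force: 0.0
```

```bash
python3 -c "
from h import *
st()"
```

```text
t 18.33 tcp [0.5123 0.1919 0.0905] yaw 98.64 zz [-0.001  0.001 -1.   ] F [-0.6  0.2 -0.9] T [ 0.03   0.007 -0.035] w 0.0346 ff 0.0 q [-0.08  0.4  -0.44  1.92  0.21  0.88 -0.48]
```

Emit:
{"name": "arm_command", "arguments": {"rows": [[[0, 0, 0], [0, 0, -0.02], 0.2], [[0, 0, 0], [0, 0, -0.06], 0], [[0, 0, 0], [0, 0, -0.11], 0], [[0, 0, 0], [0, 0, -0.16], 0], [[0, 0, 0], [0, 0, -0.2], 0]]}}

```text
clock: 18.75
eef_pos: [0.5132, 0.1919, 0.214]
tool_rot: [2.048, 2.382, 0.003]
wrist_force: [0.4, -0.6, -0.1]
grip_width: 0.0426
finger_force: 0.0
```

Emit:
{"name": "arm_command", "arguments": {"rows": [[[0, 0, 0], [0, 0, 0], 0], [[0, 0, 0], [0, 0, 0], 0], [[0, 0, 0], [0, 0, 0], 0]]}}

```text
clock: 19.0
eef_pos: [0.5124, 0.1911, 0.2109]
tool_rot: [-2.048, -2.382, 0.001]
wrist_force: [-0.0, 0.7, -0.7]
grip_width: 0.0426
finger_force: 0.0
```

```bash
cat > fin.py <<'E'
from h import *
st(); s=arm.get_state(); im=save('wrist','fin')
for zp in(.079,):
    v,q=fit('wrist',im,[(.084,.114,zp)],(.5137,.1893,-.09),s,(.006,.006,.06)); print('cover',np.round(v,4),q)
for zw in(.110,.117):
    for y0 in(-1.37,):
        print('wing z',zw,fit('wrist',im,[(.034,.009,zw)],(.5137,.1893,y0),s,(.004,.004,.5)))
uv=proj('wrist',[[.5137,.1893,.08]],s)[0].astype(int); print(uv)
a=im[max(0,uv[1]-120):uv[1]+120,max(0,uv[0]-150):uv[0]+150,::-1]
cv2.imwrite('pics/fin2.png',np.clip(cv2.resize(a,None,fx=2.5,fy=2.5)*1.4,0,255).astype('uint8'))
E
python3 fin.py
```

```text
t 19.0 tcp [0.5124 0.1911 0.2109] yaw 98.6 zz [-0.001 -0.    -1.   ] F [-0.   0.7 -0.7] T [-0.025  0.053  0.033] w 0.0426 ff 0.0 q [-0.04  0.26 -0.47  1.8   0.13  1.12 -0.4 ]
cover [ 0.5143  0.1911 -0.0876] 35.01075440955017
wing z 0.11 (array([ 0.51401037,  0.19073095, -1.42495765]), np.float64(53.40296354706023))
wing z 0.117 (array([ 0.51366407,  0.19188586, -1.43048507]), np.float64(47.13700682531114))
[282 200]
```

View pics/fin2.png

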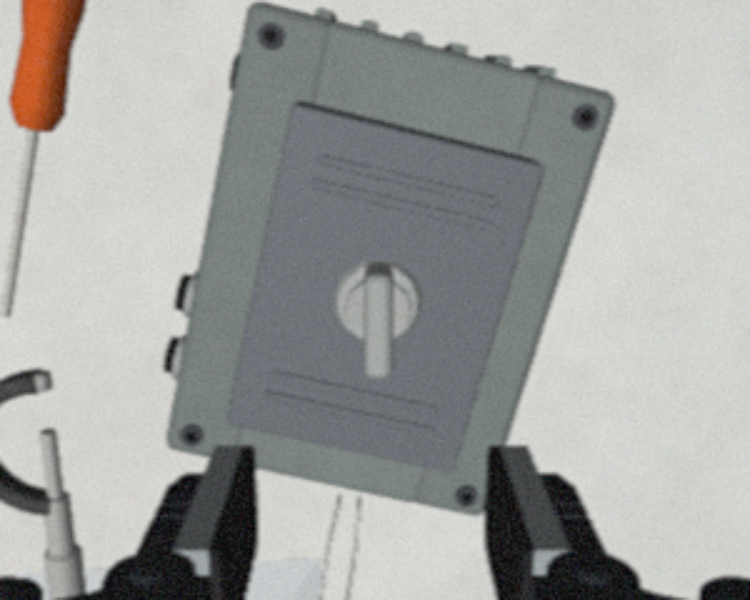

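```bash
python3 -c "
from h import *
print(arm.sign_off())"
```

```text
the job is handed in; nothing more can be done
None
```

The cover sits squarely on the collar with its wing fastener turned clockwise into the detent and released; the job was handed in at about 19 s, and the measuring tools were never touched.

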